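Load the rotary bottle caddy in order

TASK

Carry on loading the rotary caddy in number order (the rubber studs on the tray's rim count the pockets; the wide jar is already in pocket 1): first stand the round bottle in pocket 2, then turn the tray by its top handle, counterclockwise seen from above, all the way to its stop so that pocket 3 comes out from under the clear hood, and then stand the square bottle in pocket 3. Both bottles must end upright on their pocket floors with the tray still at its stop. Do not topple either bottle, and leave the mug, the screwdriver and the opened switch unit where they are.

Things in the scene. Friction and masses are not known exactly. Their poses are not given: they have to be found in the camera images.
- caddy: Fixed grey foot of the rotary caddy; origin on the table on the turning axis, z up, +x from the axis towards the hood. The clear plastic hood with thin grey rims covers one pocket: roof from x = 53 to 170 mm, y = -46 to 46 mm, underside 124 mm and top 130 mm above the table, on an upright back wall at x = 162 to 170 mm.
- tray (a joint): Angle of the white round tray (310 mm across, top face 28 mm above the table), rad, counterclockwise seen from above; range 0 to 1.571, which is the stop to turn to. Starts at 0.05 to 0.25. Turns stiffly (0.08 N m), stays where left. At 0, pockets 3, 4, 1, 2 lie along the caddy's +x (under the hood), +y, -x, -y and the handle bar along its x.
- pocket1 (a point): Centre of the floor of pocket 1 (one stud on the rim outside it), 28 mm above the table, 95 mm from the turning axis. It already holds a fixed amber jar, 56 mm diameter, 78 mm high, with a black lid. All four pockets are alike: round grey wells, 62 mm inner and 68 mm outer diameter, walls 32 mm high above this point. Axes are the tray's, z up.
- pocket2 (a point): Centre of the floor of pocket 2 (two studs), as pocket 1; next to it counterclockwise seen from above.
- pocket3 (a point): Centre of the floor of pocket 3 (three studs), as pocket 1; starts under the hood and comes out at the caddy's +y side at the stop.
- pocket4 (a point): Centre of the floor of pocket 4 (four studs), as pocket 1; stays empty.
- handle (a point): Centre of the tray's handle, on the turning axis 150 mm above the table: an upright black bar 56 mm long (along the point's x), 14 mm thick (along its y), 26 mm high (137 to 163 mm above the table), on a 16 mm steel post.
- round: Loose upright round amber bottle: body 49 mm diameter up to 68 mm, then a sloping shoulder and a black cap of 30 mm diameter from 76 mm; 90 mm high in all. Origin at the centre of its underside, z up.
- square: Loose upright square amber bottle: body 39 x 39 mm (sides along its x and y) and 68 mm high, with a black cap of 30 mm diameter above; 84 mm high in all. Origin at the centre of its underside, z up.
- mug: Bystander: white mug, 76 mm diameter, 90 mm high, handle at its +y; origin at the centre of its underside.
- screwdriver: Bystander: screwdriver 180 mm long lying along its x; origin below its middle.
- unit: Bystander: opened switch unit, blue and green plate 100 x 65 mm, 29 mm high; origin at the centre of its underside.
There are look-alikes about, which are no part of the job. Leave any blue look-alike of the round alone.

How it is judged:
By the outcome, as a careful person would: the job done as asked, in the order asked, and still so for the second after the job is handed in, with the robot touching nothing.
It also fails if it takes over 72 s, if anything falls off the work surface, if the arm or the gripper's body presses on something with over 40 N, if the wrist force passes 120 N, or if a joint passes its speed limit or range.

ROBOT

A 6-joint arm with a two-finger parallel gripper is mounted at the origin on the work surface. World frame = base frame: x ahead of the robot, y to its left, z up, the work surface at z = 0. Lengths are in m, angles in rad, forces in N, time in s.
With the tool pointing down it reaches from about 0.25 to 0.85 m from the base axis. Payload 12.5 kg.
Tool frame: the origin (TCP) lies between the finger pads; the fingertips stand 17 mm ahead of it and the grasp point (between the pads) lies 2 mm behind it; z points along the fingers, y is the line along which they close (so a half turn about z gives the same grasp; the last joint's range is limited). The gripper opens to 93 mm and grips with 3 to 60 N. Pads are 15 mm wide; open, the fingers measure 128 mm over their backs; the gripper's body (75 mm by 188 mm) begins 65 mm behind the grasp point.
Start: joints at [-1.309, 0.351, 1.652, -0, 1.139, -0.085], TCP at [0.187, -0.517, 0.236] pointing down, gripper open.
Joint ranges: [-2.75, 2.75], [-0.79, 2.1], [0.01, 2.65], [-1.57, 4.71], [0.07, 3.14], [-2.87, 2.87]. Speed limits (rad/s): [2.22, 2.22, 2.79, 3.14, 3.14, 3.14].

INTERFACE

Orientations are given as a unit quaternion [w, x, y, z].
In Python, from plant import env gives the robot as it stands. Calls block until the motion is done:
- env.move_ptp(position, orientation): joint-space move of the TCP to a pose.
- env.move_l(position, rotation=None, feed=0.15, guard=None): straight line of the TCP; rotation=None keeps the orientation; feed is the mean speed in m/s. With guard (N) it stops when the force on the tool has changed by that much, and returns True; else False.
- env.move_j(angles): joint-space move.
- env.open_gripper() and env.grab(squeeze=None): open the fingers fully, or close them until they stop; squeeze is the grip in N (None keeps the last).
- env.sleep(seconds).
- env.ik(position, orientation): joint angles nearest the present ones, or None.
- env.sense(): the state.
- env.read_camera(name): name is "side" or "top"; returns (picture, depth): 480x640x3 uint8, red, green, blue; 480x640 float32, m along the optical axis (not along the pixel's ray), 0 where there is no reading.
- env.camera_model(name): a dict with "K" (3x3 intrinsics, pixels), "R" (3x3) and "t" (3): a world point X has camera coordinates R X + t. Camera axes: x right, y down, z forward; pixel columns grow to the right and rows downward; lengths in m; the calibration is good to about 2 mm. A picture is of the moment at which its call begins. camera_model takes no time and is no camera call.
A pose or a line that the arm cannot do raises env.Unreachable and nothing moves.
- env.hand_in(): hands the job in; it is judged then, once.
The state is a dict: "clock": time; "q": joint angles; "dq": joint speeds; "tau": joint torques, N m; "ee_pos": TCP position; "tool_rot": TCP orientation; "ft_force": force on the tool from outside, world axes, zero at the start; "moment": the same for the moment, N m; "finger_gap": finger opening in m; "grip_force": force on a finger pad.
Only numpy, scipy, OpenCV 4.12 (cv2) and the standard library are available. Lean on these libraries where they do the work, as an engineer would, in place of code of your own. Each camera call takes 0.05 s, during which the arm holds its last target. There are 200 camera calls.

## Working session

There is one attempt and no reset: what is moved stays moved. The work goes in short steps, each a Python script; the robot and the scene stay as the last script left them, time stands still between calls to the robot, and variables do not carry over. Pictures are saved under pics/ and viewed, at most 10 in all, crops included, and the job is handed in when it is done.

```bash
ls; mkdir -p pics
python3 - <<'E'
from plant import env
import cv2,numpy as np
for n in("top","side"):
    p,d=env.read_camera(n); cv2.imwrite(f"pics/{n}0.png",p[:,:,::-1]); np.savez(f"{n}0.npz",p=p,d=d,**env.camera_model(n))
    m=env.camera_model(n); print(n,m["K"].tolist(),(-m["R"].T@m["t"]).round(3),m["R"].round(2).tolist())
s=env.sense();print(s["clock"],s["tool_rot"],s["finger_gap"])
E
```

```text
pics
top [[601.3910822010356, 0.0, 330.57303254590784], [0.0, 601.3910822010356, 237.2559844563508], [0.0, 0.0, 1.0]] [ 0.434 -0.026  1.6  ] [[0.01, -1.0, 0.0], [-1.0, -0.01, -0.07], [0.07, -0.0, -1.0]]
side [[608.0927089626631, 0.0, 316.01151265857226], [0.0, 608.0927089626631, 233.86159013085785], [0.0, 0.0, 1.0]] [-0.398  0.871  0.864] [[-0.69, -0.72, 0.02], [-0.37, 0.34, -0.86], [0.62, -0.61, -0.5]]
0.1 [-4.83087608e-04  9.85003254e-01  1.72535080e-01 -4.20619391e-05] 0.09321452463713874
```

View pics/top0.png

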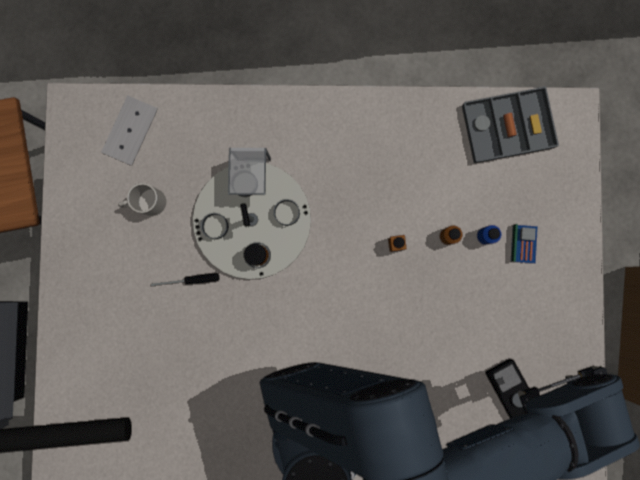

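View pics/side0.png

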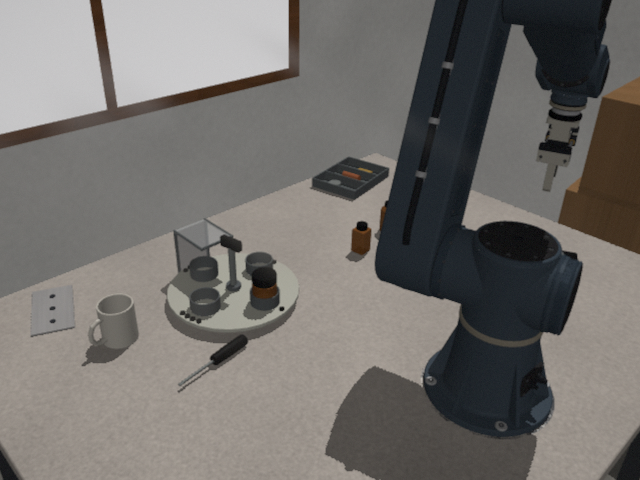

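Top view: the tray centre is near (251,220), the hood above it at (248,172), the jar at (257,255) and pocket 2 with two studs at (287,212). The amber square bottle is at (397,243), the amber round one at (451,235) and the blue look-alike at (489,235). The side view agrees, with the four-stud pocket at front left. Next I'll measure these.

```bash
cat > h.py <<'E'
import numpy as np,cv2
from scipy.optimize import least_squares
class V:
    def __init__(s,p,d,K,R,t):
        s.p,s.d,s.K,s.R,s.t=p,d,K,R,t
        v,u=np.mgrid[:480,:640]; r=np.stack([(u-K[0,2])/K[0,0],(v-K[1,2])/K[1,1],np.ones(u.shape)],-1)
        s.ray=r@R; s.c=-R.T@t; s.X=s.ray*d[...,None]+s.c; s.X[d==0]=np.nan
    def at(s,z): return s.c+s.ray*((z-s.c[2])/s.ray[...,2])[...,None]  # pixel rays cut at height z
    def proj(s,P): q=s.K@(s.R@np.asarray(P,float)+s.t); return q[:2]/q[2]
def load(n): return V(**np.load(n))
def live(env,n):
    p,d=env.read_camera(n); m=env.camera_model(n); return V(p,d,m["K"],m["R"],m["t"])
def circ(P,r=None):
    f=lambda a:np.hypot(P[:,0]-a[0],P[:,1]-a[1])-(r or a[2])
    a=least_squares(f,[*P.mean(0)[:2],r or .05],loss='soft_l1',f_scale=.002); return a.x,np.abs(a.fun).mean()
def edge(mask):
    return mask&~cv2.erode(mask.astype(np.uint8),np.ones((3,3))).astype(bool)
E
python3 - <<'E'
from h import *
t=load("top0.npz"); X=t.X; Z=X[...,2]
print("table z",np.nanmedian(Z[300:340,300:450]), Z[300:303,300:303])
def box(u0,u1,v0,v1):
    m=np.zeros((480,640),bool); m[v0:v1,u0:u1]=1; return m
m=(Z>.018)&(Z<.040)&box(180,320,155,285)
m=cv2.morphologyEx((( Z>.018)&box(185,316,155,285)).astype(np.uint8),cv2.MORPH_OPEN,np.ones((3,3))).astype(bool)
P=t.at(.028)[edge(m)]; print("tray",circ(P,.1555),circ(P))
h=box(235,262,195,235)&(Z>.14); print("handle",h.sum(),X[h].mean(0),cv2.minAreaRect((t.at(.163)[h][:,:2]*1000).astype(np.float32)))
hsv=cv2.cvtColor(t.p,cv2.COLOR_RGB2HSV)
for n,(u,v),zc in(("sq",(397,243),.084),("rd",(451,235),.09),("blue",(489,235),.09),("jar",(257,255),.106)):
    b=box(u-16,u+17,v-16,v+17); c=b&(Z>zc-.008)&(t.p.max(2)<70)
    b2=b&(Z>.03)
    print(n,c.sum(),t.at(zc)[c].mean(0),"z",np.nanmedian(Z[c]),"rgb-hue",np.median(hsv[b2],0))
for n,(u,v) in(("p2",(287,212)),("p4",(214,227))):
    b=box(u-19,u+20,v-19,v+20)&(Z>.048)&(Z<.08); print(n,b.sum(),np.nanmedian(Z[b]),circ(t.at(.06)[b],.0325))
b=box(380,415,226,262)&(Z>.055)&(Z<.075);print("sqbody",b.sum(),cv2.minAreaRect((t.at(.068)[b|(box(380,415,226,262)&(Z>.06))][:,:2]*1000).astype(np.float32)))
big=cv2.resize(np.hstack([t.p[140:300,170:330],t.p[180:300,380:540][:120].repeat(1,0) if 0 else np.pad(t.p[190:290,370:470],((0,60),(0,0),(0,0)))]),None,fx=3,fy=3,interpolation=cv2.INTER_CUBIC)
cv2.imwrite("pics/crop.png",big[:,:,::-1])
E
```

```text
table z -0.000533409888151315 [[ 0.00169925  0.00061929 -0.00013981]
 [-0.00083039  0.00145137  0.00514191]
 [ 0.00452806 -0.00419528 -0.00118227]]
tray (array([0.58352838, 0.18585447, 0.1555    ]), np.float64(0.031056060514307416)) (array([0.58169294, 0.1854847 , 0.14949249]), np.float64(0.02962900219497166))
handle 159 [0.57997244 0.18161349 0.16037042] ((579.8639526367188, 181.0942840576172), (57.27254867553711, 16.504377365112305), 11.296031951904297)
sq 105 [ 0.52151919 -0.19689623  0.084     ] z 0.08361371605202383 rgb-hue [ 14. 130.  66.]
rd 110 [ 0.54387098 -0.33706511  0.09      ] z 0.0898323509735014 rgb-hue [ 14. 158.  59.]
blue 108 [ 0.54571208 -0.43628721  0.09      ] z 0.08928075276574532 rgb-hue [111. 177.  62.]
jar 387 [0.48726164 0.16364016 0.106     ] z 0.1053683651336208 rgb-hue [30. 15. 27.]
p2 123 0.0588168826494635 (array([0.59850296, 0.08932518, 0.0325    ]), np.float64(0.0011110862235056305))
p4 124 0.058211713974409385 (array([0.56190849, 0.27493589, 0.0325    ]), np.float64(0.0010620482184029887))
sqbody 122 ((521.224365234375, -196.98565673828125), (38.97416305541992, 39.735443115234375), 8.161569595336914)
```

View pics/crop.png

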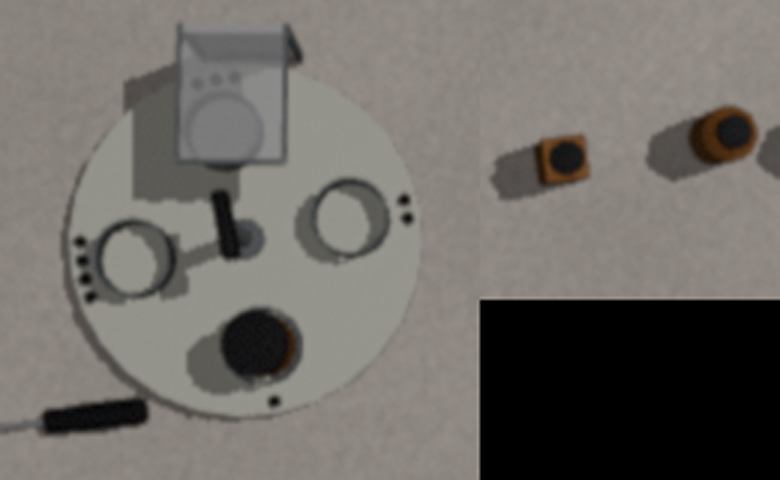

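The crop shows the hood square to the image, so caddy yaw is about 0. The three-stud pocket sits under it at about (225,130), and the handle bar leans about 11°. The numbers agree: the centres of pockets 2 and 4 are 189 mm apart, their midpoint matches the handle, and the tray's x axis is at 11.2° in the world frame. Picking the round bottle now.

```bash
cat >> h.py <<'E'
from plant import env
def Q(phi): a=(phi+np.pi/2)/2; return np.array([0,np.cos(a),np.sin(a),0])  # tool down, closing line at angle phi
def st(k=""):
    s=env.sense(); print(k,"t",round(s["clock"],2),"p",s["ee_pos"].round(4) if hasattr(s["ee_pos"],'round') else s["ee_pos"],"F",np.round(s["ft_force"],1),"Mz",round(s["moment"][2],2),"gap",round(s["finger_gap"],4),"grip",round(s["grip_force"],1)); return s
E
python3 - <<'E'
from h import *
t=load("top0.npz")
c=[t.at(.13)[193,229],t.at(.13)[194,265]]; e=c[1]-c[0]; m=(c[0]+c[1])/2-[.58,.1818,.13]
print("hood yaw",np.degrees(np.arctan2(e[0],-e[1])),"len",np.linalg.norm(e),"front centre rel",m)
x,y=.5439,-.3371
env.move_ptp([x,y,.2],Q(0)); st("above")
print(env.move_l([x,y,.052],feed=.15,guard=8)); st("down")
env.grab(25); st("grab")
env.move_l([x,y,.20],feed=.15); st("lift")
px,py=.5985,.0893
env.move_l([px,py,.20],feed=.25); st("over")
env.move_l([px,py,.12],feed=.12)
v=live(env,"side"); cv2.imwrite("pics/s1.png",cv2.resize(v.p[170:350,130:370],None,fx=3,fy=3)[:,:,::-1])
E
```

```text
hood yaw -1.0962684377535756 len 0.08864746070886562 front centre rel [ 5.57911558e-02 -8.28628380e-04  1.11022302e-16]
above t 1.59 p [ 0.5432 -0.338   0.2001] F [-0.4  0.2 -0.4] Mz -0.01 gap 0.0927 grip 0.0
False
down t 2.73 p [ 0.5444 -0.3375  0.053 ] F [0.4 0.5 0.5] Mz 0.03 gap 0.0931 grip 0.0
grab t 3.5 p [ 0.5438 -0.3371  0.052 ] F [-1.7 -0.8  0.8] Mz -0.0 gap 0.0486 grip 25.0
lift t 4.63 p [ 0.5435 -0.3368  0.1989] F [ 0.   0.2 -1.2] Mz 0.01 gap 0.048 grip 25.0
over t 6.5 p [0.5985 0.0885 0.2   ] F [-0.2 -0.2 -1.4] Mz 0.01 gap 0.0482 grip 25.0
```

View pics/s1.png

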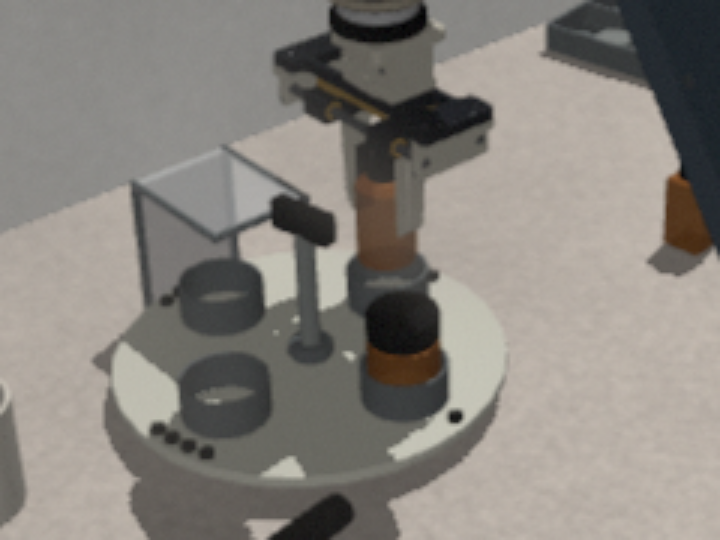

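The round bottle hangs upright at (387,225), centred over pocket 2's well at (386,280). I'll lower it, release, look from above and measure.

Run:
```python
from h import *
px,py=.5985,.0893
print(env.move_l([px,py,.086],feed=.08,guard=8)); st("in")
print(env.move_l([px,py,.079],feed=.02,guard=4)); st("floor")
env.open_gripper(); st("open")
env.move_l([px,py,.20],feed=.15)
env.move_ptp([.52,-.03,.26],Q(-1.375))
v=live(env,"top"); Z=v.X[...,2]
v2=live(env,"side"); st()
c=np.zeros_like(Z,bool); c[190:235,270:310]=1; c&=(Z>.108)&(v.p.max(2)<70)
print("cap",c.sum(),v.at(.118)[c].mean(0),np.nanmedian(Z[c]))
cv2.imwrite("pics/c2.png",cv2.resize(np.hstack([v.p[150:300,180:340],v2.p[200:350,140:300]]),None,fx=2.4,fy=2.4)[:,:,::-1])
```

```text
False
in t 7.94 p [0.5985 0.0893 0.0857] F [ 1.2 -0.2 -2.2] Mz -0.02 gap 0.0484 grip 25.0
True
floor t 8.3 p [0.5989 0.0893 0.0799] F [0.5 0.1 4.5] Mz -0.03 gap 0.0484 grip 25.0
open t 9.18 p [0.5981 0.0893 0.0792] F [-0.5 -0.3 -0.2] Mz 0.0 gap 0.0927 grip 0.0
 t 11.3 p [ 0.5201 -0.0296  0.2595] F [0.3 0.4 0.1] Mz 0.03 gap 0.0931 grip 0.0
cap 407 [0.58072037 0.06187436 0.118     ] 0.530092040657296
```

View pics/c2.png

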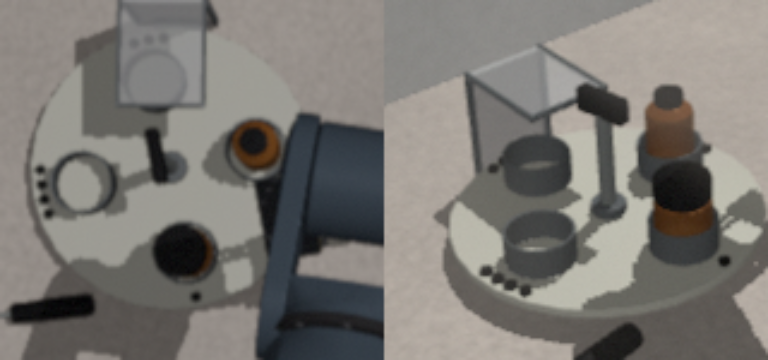

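Round bottle stands in pocket 2: cap at (258,140) in the top crop, upright in the well at (670,130) in the side crop. Now the handle.

Run:
```python
from h import *
v=live(env,"top"); Z=v.X[...,2]
c=np.zeros_like(Z,bool); c[190:235,270:300]=1; c&=(Z>.108)&(Z<.13)&(v.p.max(2)<70)
print("cap",c.sum(),v.at(.118)[c].mean(0))
C=[.5800,.1818]
env.move_l([*C,.26],feed=.25)
print(env.move_l([*C,.155],feed=.12,guard=8)); st("at handle")
env.grab(20); s=st("grab"); print(np.round(s["q"],4))
q=np.array(s["q"])
for i in range(2):
    q[5]-=.1; env.move_j(q); s=st("step"); print(np.round(s["q"],4))
```

```text
cap 111 [0.60065427 0.08753044 0.118     ]
False
at handle t 13.41 p [0.5804 0.1818 0.1558] F [ 1.4 -0.6  0.4] Mz 0.05 gap 0.0931 grip 0.0
grab t 14.62 p [0.5796 0.1836 0.155 ] F [-2.1 10.6 -0.3] Mz 0.02 gap 0.0142 grip 20.0
[0.2289 0.543  1.5689 0.0034 1.0294 1.6022]
step t 14.88 p [0.5792 0.1837 0.1549] F [-4.1  1.9  1.4] Mz 0.05 gap 0.0142 grip 20.0
[0.2292 0.5428 1.5692 0.0038 1.0303 1.5044]
step t 15.12 p [0.5793 0.1838 0.1549] F [-4.5  2.9  2.1] Mz 0.08 gap 0.0145 grip 20.0
[0.2292 0.5429 1.5692 0.004  1.03   1.4066]
```

Run:
```python
from h import *
q=np.array(env.sense()["q"]); q0=1.6022
for d in [.35,.5,.65,.8,.95,1.1,1.2,1.28]:
    q[5]=q0-d; env.move_j(q)
s=st("1.28")
for d in np.arange(1.31,1.5,.025):
    q[5]=q0-d; env.move_j(q); env.sleep(.1); s=st(f"{d:.3f} {q0-s['q'][5]:.3f}")
    if abs(s["moment"][2])>.9: break
print(np.round(s["q"],4))
```

```text
1.28 t 17.23 p [0.5787 0.1837 0.1548] F [-6.8  1.6  2.7] Mz 0.04 gap 0.0143 grip 20.0
1.310 1.273 t 17.57 p [0.5787 0.1837 0.1549] F [-5.9  1.8  3.3] Mz -0.02 gap 0.0146 grip 20.1
1.335 1.303 t 17.93 p [0.5787 0.1837 0.1548] F [-6.8  2.   2.3] Mz 0.01 gap 0.0145 grip 20.0
1.360 1.328 t 18.27 p [0.5787 0.1837 0.1548] F [-6.7  2.1  3. ] Mz -0.01 gap 0.0146 grip 20.0
1.385 1.353 t 18.62 p [0.5787 0.1837 0.1548] F [-6.5  1.   4. ] Mz 0.01 gap 0.0142 grip 20.0
1.410 1.378 t 18.98 p [0.5786 0.1837 0.1548] F [-6.7  1.8  2.8] Mz 0.02 gap 0.0144 grip 20.0
1.435 1.403 t 19.32 p [0.5786 0.1837 0.1548] F [-6.3  1.3  3.9] Mz 0.01 gap 0.0144 grip 20.0
1.460 1.428 t 19.68 p [0.5786 0.1837 0.1548] F [-6.7  2.   3.6] Mz -0.11 gap 0.0148 grip 20.4
1.485 1.452 t 20.02 p [0.5787 0.1837 0.1548] F [-5.8  1.5  2.8] Mz -0.26 gap 0.0151 grip 20.9
[0.2292 0.5427 1.5698 0.0043 1.0311 0.1251]
```

Run:
```python
from h import *
q=np.array(env.sense()["q"]); q0=1.6022
for d in (1.51,1.535,1.56):
    q[5]=q0-d; env.move_j(q); env.sleep(.15); s=st(f"{d:.3f}")
    if abs(s["moment"][2])>.8: break
env.open_gripper(); p=s["ee_pos"]; env.move_l([p[0],p[1],.26],feed=.15)
env.move_ptp([.50,-.10,.26],Q(.14)); st()
t=live(env,"top"); v2=live(env,"side"); Z=t.X[...,2]; np.savez("top1.npz",p=t.p,d=t.d,K=t.K,R=t.R,t=t.t)
def box(u0,u1,v0,v1):
    m=np.zeros((480,640),bool); m[v0:v1,u0:u1]=1; return m
h=box(225,275,190,245)&(Z>.14)&(Z<.18)&(t.p.max(2)<90); print("handle",h.sum(),cv2.minAreaRect((t.at(.163)[h][:,:2]*1000).astype(np.float32)))
for n,(x,y) in(("p3",(.58,.277)),("p4",(.485,.182))):
    u,v=t.proj([x,y,.06]).astype(int); b=box(u-19,u+20,v-19,v+20)&(Z>.048)&(Z<.08); print(n,(u,v),b.sum(),np.nanmedian(Z[b]),circ(t.at(.06)[b],.0325))
cv2.imwrite("pics/c3.png",cv2.resize(np.hstack([t.p[140:300,170:330],v2.p[195:355,140:300]]),None,fx=2.4,fy=2.4)[:,:,::-1])
```

```text
1.510 t 20.43 p [0.5786 0.1836 0.1548] F [-3.2  1.2  1.9] Mz -0.47 gap 0.0158 grip 21.5
1.535 t 20.82 p [0.5786 0.1837 0.1548] F [-3.2  1.   2.1] Mz -0.56 gap 0.0156 grip 22.5
1.560 t 21.23 p [0.5786 0.1839 0.1548] F [-4.7  3.   1.4] Mz -0.58 gap 0.0161 grip 22.8
 t 24.49 p [ 0.5004 -0.0993  0.2599] F [-0.4  0.2 -0. ] Mz 0.06 gap 0.0928 grip 0.0
handle 148 ((579.255126953125, 180.21658325195312), (14.46701717376709, 52.932464599609375), 0.5043289661407471)
p3 (np.int64(213), np.int64(218)) 136 0.058014110142362796 (array([0.58007228, 0.276728  , 0.0325    ]), np.float64(0.0012225094570603254))
p4 (np.int64(249), np.int64(255)) 112 0.058945237628197256 (array([0.48563094, 0.18181255, 0.0325    ]), np.float64(0.0009299443544546435))
```

View pics/c3.png

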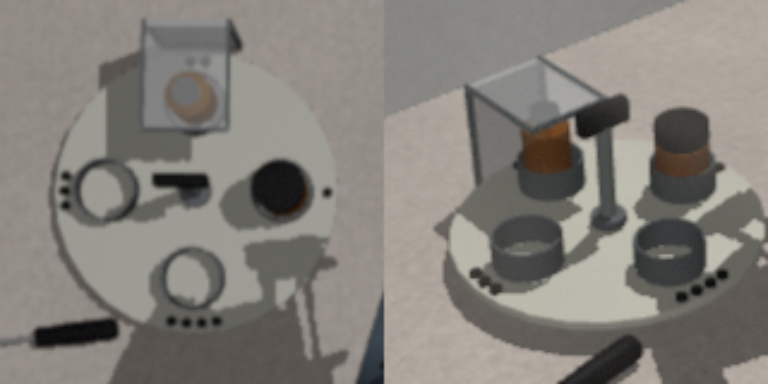

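The tray is at its stop: the contact torque rose to a plateau, and the handle and pockets lie at 90°. Pocket 3, with three studs, is out at (105,190) in the left crop. Round bottle is upright under the hood at (190,95), and the screwdriver hasn't moved. Handle and bottle contacts show the camera-to-robot offset is about (-1.7, +2) mm, so I'll apply that to the square bottle.

Run:
```python
from h import *
x,y=.5196,-.1950; px,py=.5784,.2787
env.move_l([x,y,.22],feed=.2)
print(env.move_l([x,y,.052],feed=.15,guard=8)); st("down")
env.grab(25); st("grab")
env.move_l([x,y,.25],feed=.15); st("lift")
env.move_l([px,py,.25],rotation=Q(0),feed=.2)
env.move_l([px,py,.118],feed=.12); st("over")
v=live(env,"side"); cv2.imwrite("pics/s4.png",cv2.resize(v.p[190:350,130:330],None,fx=3.5,fy=3.5)[:,:,::-1])
```

```text
False
down t 26.53 p [ 0.5201 -0.1952  0.0528] F [ 0.1 -0.9  0.3] Mz 0.02 gap 0.0933 grip 0.0
grab t 27.43 p [ 0.5196 -0.195   0.052 ] F [ 0.5 -1.1 -0.2] Mz -0.01 gap 0.039 grip 25.0
lift t 28.89 p [ 0.5193 -0.1948  0.2492] F [-0.4 -0.2 -1.4] Mz 0.02 gap 0.0387 grip 25.0
over t 32.67 p [0.5788 0.2789 0.1188] F [-0.1  0.1 -0.2] Mz 0.03 gap 0.0389 grip 25.0
```

View pics/s4.png

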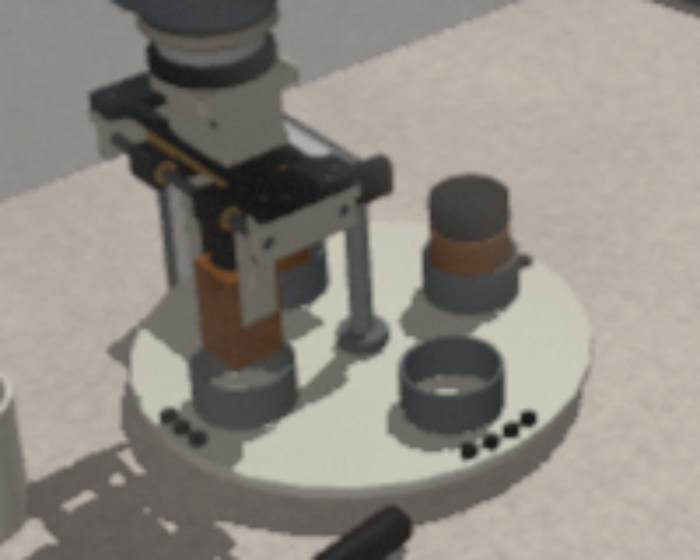

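The square bottle is upright over pocket 3: bottom corner at (237,364), well mouth about (243,362). Lowering with the guard on.

Run:
```python
from h import *
px,py=.5784,.2787
g=env.move_l([px,py,.086],feed=.06,guard=5); s=st("in")
if not g:
    print(env.move_l([px,py,.078],feed=.02,guard=4)); s=st("floor")
    if s["ee_pos"][2]<.083:
        env.open_gripper(); st("open")
        env.move_l([px,py,.26],feed=.15); env.move_ptp([.45,-.2,.30],Q(0)); env.sleep(.3); st()
        t=live(env,"top"); v=live(env,"side"); Z=t.X[...,2]
        h=np.zeros_like(Z,bool); h[190:245,225:275]=1; h&=(Z>.14)&(Z<.18)&(t.p.max(2)<90); print("handle",cv2.minAreaRect((t.at(.163)[h][:,:2]*1000).astype(np.float32)))
        u,w=t.proj([.58,.277,.112]).astype(int); c=np.zeros_like(Z,bool); c[w-18:w+19,u-18:u+19]=1; c&=(Z>.1)&(t.p.max(2)<70); print("cap",c.sum(),t.at(.112)[c].mean(0),np.nanmedian(Z[c]))
        cv2.imwrite("pics/c5.png",cv2.resize(np.hstack([t.p[120:300,110:330],v.p[185:365,80:300]]),None,fx=1.8,fy=1.8)[:,:,::-1])
```

```text
in t 33.41 p [0.5785 0.2788 0.086 ] F [-0.   0.1 -1.8] Mz 0.13 gap 0.0387 grip 25.0
True
floor t 33.77 p [0.5788 0.2788 0.0799] F [0.1 0.1 4.3] Mz 0.04 gap 0.0387 grip 25.0
open t 34.77 p [0.5781 0.2786 0.0792] F [ 0.4  0.1 -0.4] Mz 0.02 gap 0.093 grip 0.0
 t 38.23 p [ 0.4502 -0.1997  0.3   ] F [-0.4 -0.7  0.4] Mz 0.01 gap 0.0932 grip 0.0
handle ((579.255126953125, 180.21658325195312), (14.46701717376709, 52.932464599609375), 0.5043284296989441)
cap 114 [0.58109792 0.27466757 0.112     ] 0.11164494415480952
```

View pics/c5.png

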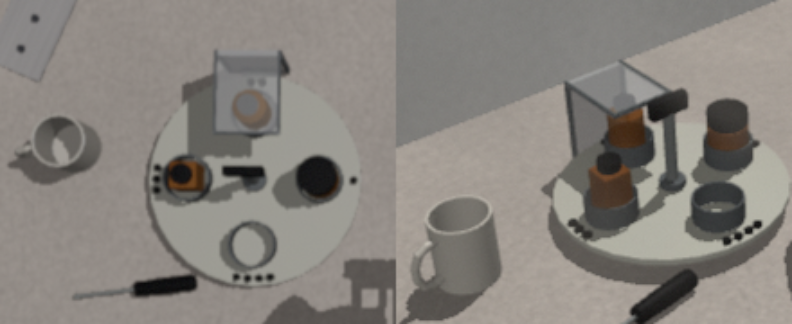

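The square bottle is upright in pocket 3, with its cap at (181,174) in the top crop and at its expected height of 112 mm. Round bottle is upright under the hood at (250,107). The handle angle is unchanged, and the mug and screwdriver are where they were.

```bash
python3 -c "
from plant import env
print(env.hand_in())"
```

```text
the job is handed in; nothing more can be done
None
```

The job is handed in at about 38 s: the round bottle is upright in pocket 2, the tray is turned to its stop, and the square bottle is upright in pocket 3; the mug and screwdriver look unmoved in the last pictures, and the arm made no contact near the switch unit.

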